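Book stock from one bin to the other with the code reader

TASK

Book stock from the narrow parts bin over to the wide one: draw the pen-shaped code reader straight up out of its stand, aim its window at the middle of the label card on the narrow bin, square to the card from about 10 cm away, and hold it there steadily for a good second. Then aim it in the same way at the label of the wide bin and finish there, still holding the reader steady in the air, the reader touching neither bin; do not put it down or let go. Leave everything else on the bench lying where it is.

Things in the scene. Friction and masses are not known exactly. Their poses are not given: they have to be found in the camera images.
- reader: Black pen-shaped code reader, 145 long, 0.16 kg, window-down in the stand. Origin: centre of the window at its lower end; z runs from window to butt, it looks along its own -z. Round nose, diameter 24, z 0 to 50; collar, diameter 40, 50 to 56; flat-sided handle 32 (x) x 28 (y), 56 to 140; end cap to 145. Any turn about its long axis is fine.
- stand: Dark steel socket block, 70 x 70 x 60 high, with foot flanges out to 57 each side in y, fixed to the bench. Origin: bench surface under the middle. In its top is a round hole of diameter 27, 55 deep; the reader's nose hangs in it with the collar on the block's top, the window 10 above the bench.
- narrow_bin: Grey sheet-metal parts bin, 95 wide (y) x 100 deep (x), sides up to 85 high, with small wooden dowel pins in it, fixed to the bench. Origin at bench level under the middle of the bin proper; its front faces its own -x, where a ledge with the label slopes down to the bench, 35 degrees from level, reaching 110 in front of the origin.
- narrow_bin_label: Paper card with black bars, 54 up the slope (x) x 74 across (y), on the sloping ledge at the front of the narrow bin. Origin: centre of its face, 28 above the bench and 80 in front of the bin's origin. z points square out of the card (up and towards the front of the bin, 35 degrees from vertical), x up the slope, y across.
- wide_bin: Grey sheet-metal parts bin, 165 wide (y) x 100 deep (x), sides up to 85 high, with thicker wooden plugs in it, fixed to the bench. Origin at bench level under the middle of the bin proper; its front faces its own -x, where a ledge with the label slopes down to the bench, 35 degrees from level, reaching 110 in front of the origin.
- wide_bin_label: Paper card with black bars, 54 up the slope (x) x 74 across (y), on the sloping ledge at the front of the wide bin. Origin: centre of its face, 28 above the bench and 80 in front of the bin's origin. z points square out of the card (up and towards the front of the bin, 35 degrees from vertical), x up the slope, y across.
- block_l4: Bystander, leave alone: grey-brown planed wood block, 42 x 130 x 47 high mm. Origin: middle of its underside.
- block_l2: Bystander, leave alone: light planed wood block, 46 x 105 x 50 high mm. Origin: middle of its underside.
- turned_handle: Bystander, leave alone: turned wooden tool handle lying down, about 53 x 96 x 18 high mm. Origin: middle of its underside.
- folding_rule: Bystander, leave alone: folded rule lying flat, 16 x 203 x 15 high mm. Origin: middle of its underside.
- bar_clamp: Bystander, leave alone: small bar clamp lying flat, 89 x 176 x 26 high mm. Origin: middle of its underside.
- round_brush: Bystander, leave alone: round paint brush lying down, 23 x 201 x 18 high mm. Origin: middle of its underside.
Things that resemble listed ones, but are neither listed nor needed, are in the scene too. What is shaped like the narrow_bin but green is not meant.

How it is judged:
By the outcome, as a careful person would: the job done as asked, in the order asked, and still so for the second after the job is handed in, while the arm keeps its last pose, push and grip.
It also fails if it takes over 46 s, if anything falls off the work surface, if the arm or the gripper's body presses on something with over 40 N, if the wrist force passes 120 N, or if a joint passes its speed limit or range.

ROBOT

A 6-joint arm with a two-finger parallel gripper is mounted at the origin on the work surface; the furniture and walls round the work are solid. World frame = base frame: x ahead of the robot, y to its left, z up, the work surface at z = 0. Lengths are in mm, angles in rad, forces in N, time in s.
With the tool pointing down it reaches from about 350 to 875 mm from the base axis. Payload 4.2 kg.
Tool frame: the origin (TCP) lies on the centre line of the jaws, within the pads' length; the fingertips stand 17 mm ahead of it and the grasp point (between the pads) lies 2 mm behind it; z points along the fingers, y is the line along which they close (so a half turn about z gives the same grasp; the last joint's range is limited). The gripper opens to 85 mm and grips with 20 to 120 N. Pads are 22 mm wide; open, the fingers measure 114 mm over their backs; the gripper's body (76 mm by 85 mm) begins 54 mm behind the grasp point. The pads swing forward as they close: fully open they stand 13 mm farther back than shut.
Start: joints at [1.558, 0.385, 0.008, 0, -1.194, -0.259], TCP at [167.759, 602.043, 248.312] pointing down, gripper open.
Joint ranges: [-3.14, 3.14], [-1.21, 2.06], [-1.07, 1.41], [-3.16, 2.05], [-2.99, -0.16], [-3.1, 3.1]. Speed limits (rad/s): [2.79, 2.79, 3.14, 3.14, 3.14, 3.14].

INTERFACE

Orientations are given as a rotation vector (axis times angle).
In Python, from bench import manip gives the robot as it stands.
- The arm moves only by the tool apply_moves, never from a script. Its argument "targets" is a list of rows, each an object of numbers: "tx", "ty", "tz": the shift along the tool's x, y, z as a fraction of full scale; "rx", "ry", "rz": the turn, a rotation vector about the tool's x, y, z as a fraction of full scale; "grip": the opening in per cent of the stroke, from 0 (shut) to 100 (fully open). A call has 1 to 8 rows; each row shifts and turns the commanded pose from where the row before left it, along the tool's axes as they then stand; what a row does not reach is not made up. Full scale, the value 1, is 20 cm for a shift and 45 degrees for a turn. A row lasts 1/8 s, in which the tool goes at most 62.5 mm and 10.7 degrees, less where a joint would pass 70% of its speed; a pose out of reach is approached as far as the arm can. A call with a number of a shift or a turn outside -1 to 1 is refused whole. A call with a gripper value outside its range is refused whole. The fingers move at their own pace and stop on an object; "force" is the grip in N (left out, the last holds). Time passes only in rows, so rows that do not move let the fingers close. It gives the time, the measured TCP pose, the force, the opening and the grip force at its end, in the units of the state.
- manip.get_state(): the state, without advancing time (a new reading comes with each control period).
- manip.grab_frame(name): name is "scene" or "top" or "wrist"; returns a dict with "frame" (480x640x3 uint8, red, green, blue), "range_z" (480x640 float32, mm along the optical axis (not along the pixel's ray), 0 where there is no reading), "fx", "fy", "cx", "cy" (pixels), "rvec" (rotation vector, rad) and "tvec" (3), from world to camera coordinates, as OpenCV has them. Camera axes: x right, y down, z forward; pixel columns grow to the right and rows downward; lengths in mm; the calibration is good to about 2 mm. The wrist camera is an equidistant fisheye: a pixel r from the principal point sees the ray r / f radians off the axis. A picture is of the moment at which its call begins.
- manip.finish_job(): hands the job in; it is judged then, once.
Trained networks look in a picture, given as the dict that the camera call returned (one of the last four; its "shot" number tells which), for a name from the list of things; names that differ only in an ending like _2 or _b are one class to them, and where a whole thing is asked for, a point or a joint stands for the part that bears it (a point fixed in the world has none). Each returns a list of dicts, best first, with "confidence" (0 to 1); they miss things now and then, are a little off and sometimes report something else, mostly with a low value. They report only what shows in the picture. A call takes as long as a camera call. They do not tell look-alikes from the thing itself.
- manip.search_frame(picture, query): "position" ([row, column] in pixels, amid what is visible of it).
- manip.spot_point(picture, query): "position" ([row, column] in pixels: a listed point, or the origin of a listed thing).
The state is a dict: "clock": time; "joint_positions": joint angles; "joint_vel": joint speeds; "joint_efforts": joint torques, N m; "tool_pos": TCP position; "tcp_rot": TCP orientation; "ft_force": force on the tool from outside, world axes, zero at the start; "wrist_torque": the same for the moment, N m; "opening": finger opening in mm; "grip_force": force on a finger pad.
Only numpy, scipy, OpenCV 4.12 (cv2) and the standard library are available. Lean on these libraries where they do the work, as an engineer would, in place of code of your own. Each camera call takes 0.05 s, during which the arm holds its last target. There are 200 camera calls.

## Working session

There is one attempt and no reset: what is moved stays moved. The work goes in short steps, Python scripts to look and compute and a tool call to move; the robot and the scene stay as the last step left them, time stands still between calls to the robot, and variables do not carry over. Pictures are saved under pics/ and viewed, at most 10 in all, crops included, and the job is handed in when it is done.

Besides the shell and the picture viewer there is one more tool, called after "Call:" by a JSON object that holds its "api" and its "payload". apply_moves: Moves the arm, as the interface text tells. Shift numbers are shares of 20 cm and turn numbers shares of 45 degrees, none past 1 either way. Its arguments: {"type":"object","properties":{"targets":{"type":"array"},"force":{"type":"number"}},"required":["targets"]}

```bash
mkdir -p pics; cat > h.py <<'E'
import numpy as np, cv2
from bench import manip
def pt(p,rc):
    r,c=rc; r0,c0=int(round(r)),int(round(c))
    w=p["range_z"][max(r0-1,0):r0+2,max(c0-1,0):c0+2]; w=w[w>0]
    if len(w)==0: return None
    z=np.median(w)
    return back(p,r,c,z)
def back(p,r,c,z):
    X=np.array([(c-p["cx"])/p["fx"]*z,(r-p["cy"])/p["fy"]*z,z])
    R,_=cv2.Rodrigues(np.array(p["rvec"],float))
    return R.T@(X-np.array(p["tvec"],float).ravel())
def save(p,n): cv2.imwrite("pics/"+n,p["frame"][:,:,::-1])
E
python3 - <<'E'
from h import *
np.set_printoptions(precision=1,suppress=True)
s=manip.get_state(); print(s["clock"],s["tool_pos"],s["tcp_rot"])
for n in ("top","scene"):
    p=manip.grab_frame(n); save(p,n+"0.png"); print(n)
    for q in ("reader","stand","narrow_bin_label","wide_bin_label","narrow_bin","wide_bin"):
        for d in manip.spot_point(p,q)[:3]:
            print(q,np.array(d["position"]),round(d["confidence"],2),pt(p,d["position"]))
E
```

```text
0.0 [167.6 601.5 247.2] [ 3.1 -0.4 -0. ]
top
reader [164.1 443.3] 0.56 [ 613.5 -297.8   66.3]
stand [163.6 438.6] 0.81 [ 616.4 -288.    59.6]
narrow_bin_label [350.5 199.8] 0.76 [183.2 289.   24.2]
narrow_bin_label [180.8 231.2] 0.6 [590.7 211.3  29.5]
wide_bin_label [161.1 350.6] 0.8 [634.4 -80.1  25. ]
narrow_bin [336.4 175.7] 0.97 [216.3 351.8   5.8]
narrow_bin [176.9 203.4] 0.9 [603.  280.5  22.9]
wide_bin [158.8 317.3] 0.72 [637.7   0.6  42.6]
scene
reader [180.9 260.3] 0.68 [ 621.1 -277.1   57.9]
stand [183.6 261.1] 0.74 [ 619.3 -270.3   52.3]
narrow_bin_label [329.7 431.1] 0.61 [197.8 287.8  33.3]
narrow_bin_label [321.2 282.2] 0.59 [589.3 217.4  31.2]
wide_bin_label [235.6 262.7] 0.67 [626.5 -91.   14.5]
narrow_bin [360.5 427.8] 0.9 [219.2 360.7   4.2]
wide_bin [265.3 261. ] 0.79 [634.4  65.5  83.3]
```

View pics/top0.png

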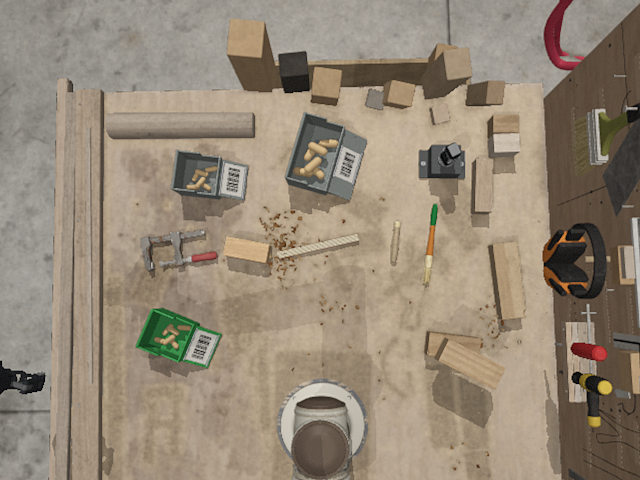

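View pics/scene0.png

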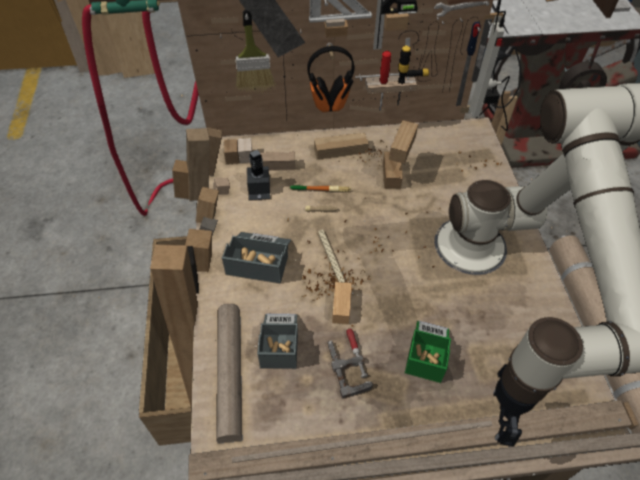

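Candidates for the narrow bin: grey at (203,177) and green at (176,336). The grey one fits, since green is ruled out. There is one wide bin, at (317,159). The reader is in its stand at (445,160). I'll confirm in an enlarged crop and fit the label poses.

```bash
python3 - <<'E'
from h import *
np.set_printoptions(precision=3,suppress=True)
p=manip.grab_frame("top")
f=p["frame"]; 
a=cv2.resize(f[105:215,165:375],None,fx=3.6,fy=3.6,interpolation=cv2.INTER_CUBIC)[:300]
b=cv2.resize(f[135:195,405:475],None,fx=5,fy=5,interpolation=cv2.INTER_CUBIC)
cv2.imwrite("pics/crop1.png",np.vstack([cv2.resize(a,(756,300)),np.hstack([b,np.zeros((300,756-350,3),np.uint8)])])[:,:,::-1])
for n,(r,c) in dict(narrow=(181,232),wide=(164,347)).items():
    m=np.zeros(f.shape[:2],np.uint8); sub=f[r-28:r+28,c-22:c+22].astype(int)
    w=((sub.min(2)>150)&(sub.max(2)-sub.min(2)<30)).astype(np.uint8)
    w=cv2.morphologyEx(w,cv2.MORPH_CLOSE,np.ones((7,7)))
    k,l,st,ce=cv2.connectedComponentsWithStats(w); i=1+np.argmax(st[1:,4])
    rr,cc=np.where(l==i); rr+=r-28; cc+=c-22
    P=np.array([back(p,y,x,p["range_z"][y,x]) for y,x in zip(rr,cc) if p["range_z"][y,x]>0])
    ctr=P.mean(0); nrm=np.linalg.svd(P-ctr)[2][2]; nrm*=np.sign(nrm[2])
    box=cv2.minAreaRect(np.c_[P[:,0],P[:,1]].astype(np.float32))
    print(n,len(P),"mean",ctr,"n",nrm,"tilt",np.degrees(np.arccos(nrm[2])),"az",np.degrees(np.arctan2(nrm[1],nrm[0])),box)
E
```

```text
narrow 740 mean [593.317 209.836  28.346] n [-0.077 -0.586  0.806] tilt 36.26245234478592 az -97.51987934753153 ((592.2969360351562, 212.93040466308594), (59.78137969970703, 80.63687133789062), 82.48503875732422)
wide 667 mean [625.555 -69.918  27.694] n [-0.178 -0.564  0.806] tilt 36.25499741822496 az -107.46789201439306 ((627.125732421875, -67.20780944824219), (59.482765197753906, 75.62950134277344), 72.93827056884766)
```

View pics/crop1.png

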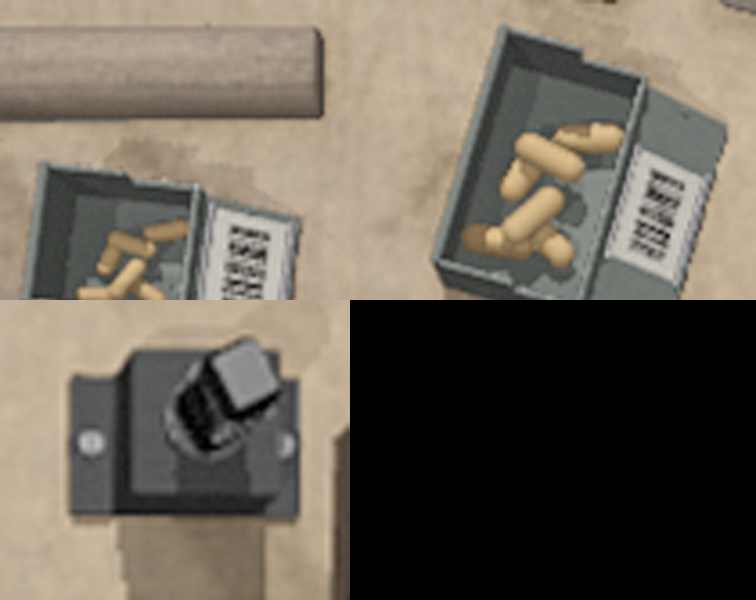

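The crop confirms the grey narrow bin, with its label at crop (250,250), and the wide bin, with its label at (660,215). The reader's butt is at (245,375), turned about 30°. Next I'll get its cap pose and plan the move.

```bash
cat >> h.py <<'E'
from scipy.spatial.transform import Rotation as Ro
def R0(): 
    s=manip.get_state(); return np.array(s["tool_pos"]),Ro.from_rotvec(s["tcp_rot"])
def rel(pos,R):
    p,r=R0(); d=r.inv().apply(np.array(pos)-p)/200; t=(r.inv()*R).as_rotvec()/np.radians(45)
    print("shift",d,"turn",t,"rows",np.linalg.norm(d)/.3125,np.linalg.norm(t)*45/10.7); return d,t
def pose(zdir,yhint):
    z=np.array(zdir,float); z/=np.linalg.norm(z); y=np.array(yhint,float); y-=z*(y@z); y/=np.linalg.norm(y)
    return Ro.from_matrix(np.c_[np.cross(y,z),y,z])
E
python3 - <<'E'
from h import *
np.set_printoptions(precision=3,suppress=True)
p=manip.grab_frame("top"); 
P=np.array([back(p,y,x,p["range_z"][y,x]) for y in range(138,180) for x in range(425,470) if p["range_z"][y,x]>0])
T=P[P[:,2]>140]; print(len(T),T.mean(0),cv2.minAreaRect(T[:,:2].astype(np.float32)))
B=P[(P[:,2]>54)&(P[:,2]<63)]; print(B.mean(0),cv2.minAreaRect(B[:,:2].astype(np.float32)))
s=manip.get_state(); print(s["opening"],R0()[1].as_matrix())
E
```

```text
180 [ 626.725 -303.034  151.645] ((628.0044555664062, -304.4256591796875), (31.804040908813477, 29.52735137939453), 23.790433883666992)
[ 622.116 -299.443   59.084] ((628.5111083984375, -304.1666259765625), (71.09300994873047, 71.49072265625), 88.43899536132812)
85.34687972459479 [[ 0.963 -0.268  0.   ]
 [-0.268 -0.963 -0.   ]
 [ 0.     0.    -1.   ]]
```

Call:
{"api": "apply_moves", "payload": {"targets": [{"tx":0.2,"ty":0.22,"grip":100},{"tx":0.2,"ty":0.22},{"tx":0.2,"ty":0.22},{"tx":0.2,"ty":0.22},{"tx":0.2,"ty":0.22},{"tx":0.2,"ty":0.22},{"tx":0.2,"ty":0.22},{"tx":0.2,"ty":0.22}]}}

```text
invalid input
```

Call:
{"api": "apply_moves", "payload": {"targets": [{"tx":0.2,"ty":0.22},{"tx":0.2,"ty":0.22},{"tx":0.2,"ty":0.22},{"tx":0.2,"ty":0.22},{"tx":0.2,"ty":0.22},{"tx":0.2,"ty":0.22},{"tx":0.2,"ty":0.22},{"tx":0.2,"ty":0.22}]}}

```text
invalid input
```

Call:
{"api": "apply_moves", "payload": {"targets": [{"tx":0.2,"ty":0.22},{"rz":-0.22},{"rz":-0.22},{"rz":-0.22},{"rz":-0.22},{"tx":0}]}}

```text
invalid input
```

```bash
python3 - <<'E'
from h import *
np.set_printoptions(precision=3,suppress=True)
s=manip.get_state(); print(s["clock"],s["tool_pos"],s["joint_positions"],s["ft_force"])
p=manip.grab_frame("wrist"); save(p,"w1.png"); print(p["fx"],p["cx"],p["cy"],p["rvec"],p["tvec"])
rel([627.5,-304,248],pose([0,0,-1],[np.cos(np.radians(-66)),np.sin(np.radians(-66)),0]))
for d in manip.spot_point(p,"reader")[:2]: print(d)
E
```

```text
0.8 [167.746 602.032 248.321] [ 1.558  0.385  0.008  0.    -1.194 -0.259] [-0.326 -0.207  0.107]
371.64829954431775 317.79272722006897 239.56340926618344 [-1.779  2.345  0.348] [623.96  -38.667 380.465]
shift [3.431 3.747 0.001] turn [-0.     0.    -0.879] rows 16.256213368907144 3.698688439813873
```

View pics/w1.png

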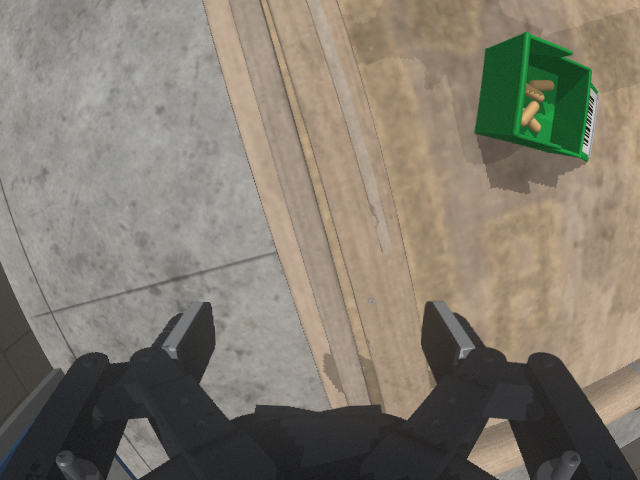

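The moves were refused, so the arm is still at the start, and the picture shows the green bin at (535,95). Each row probably needs all its keys.

Call:
{"api": "apply_moves", "payload": {"targets": [{"tx":0.2,"ty":0.22,"tz":0,"rx":0,"ry":0,"rz":0,"grip":100},{"tx":0.2,"ty":0.22,"tz":0,"rx":0,"ry":0,"rz":0,"grip":100},{"tx":0.2,"ty":0.22,"tz":0,"rx":0,"ry":0,"rz":0,"grip":100},{"tx":0.2,"ty":0.22,"tz":0,"rx":0,"ry":0,"rz":0,"grip":100},{"tx":0.2,"ty":0.22,"tz":0,"rx":0,"ry":0,"rz":0,"grip":100},{"tx":0.2,"ty":0.22,"tz":0,"rx":0,"ry":0,"rz":0,"grip":100},{"tx":0.2,"ty":0.22,"tz":0,"rx":0,"ry":0,"rz":0,"grip":100},{"tx":0.2,"ty":0.22,"tz":0,"rx":0,"ry":0,"rz":0,"grip":100}]}}

```text
clock: 1.9
tool_pos: [382.1, 175.4, 248.9]
tcp_rot: [-3.112, 0.424, -0.002]
ft_force: [0.6, 0.1, 0.9]
opening: 85.4
grip_force: 0.0
```

Call:
{"api": "apply_moves", "payload": {"targets": [{"tx":0.2,"ty":0.22,"tz":0,"rx":0,"ry":0,"rz":0,"grip":100},{"tx":0.2,"ty":0.22,"tz":0,"rx":0,"ry":0,"rz":0,"grip":100},{"tx":0.2,"ty":0.22,"tz":0,"rx":0,"ry":0,"rz":0,"grip":100},{"tx":0.2,"ty":0.22,"tz":0,"rx":0,"ry":0,"rz":0,"grip":100},{"tx":0.2,"ty":0.22,"tz":0,"rx":0,"ry":0,"rz":0,"grip":100},{"tx":0.2,"ty":0.22,"tz":0,"rx":0,"ry":0,"rz":0,"grip":100},{"tx":0.2,"ty":0.22,"tz":0,"rx":0,"ry":0,"rz":0,"grip":100},{"tx":0.2,"ty":0.22,"tz":0,"rx":0,"ry":0,"rz":0,"grip":100}]}}

```text
clock: 2.9
tool_pos: [596.0, -249.9, 248.4]
tcp_rot: [3.113, -0.426, 0.001]
ft_force: [1.8, 0.3, 0.5]
opening: 85.1
grip_force: 0.0
```

Call:
{"api": "apply_moves", "payload": {"targets": [{"tx":0.2,"ty":0.22,"tz":0,"rx":0,"ry":0,"rz":0,"grip":100},{"tx":0,"ty":0,"tz":0,"rx":0,"ry":0,"rz":-0.22,"grip":100},{"tx":0,"ty":0,"tz":0,"rx":0,"ry":0,"rz":-0.22,"grip":100},{"tx":0,"ty":0,"tz":0,"rx":0,"ry":0,"rz":-0.22,"grip":100},{"tx":0,"ty":0,"tz":0,"rx":0,"ry":0,"rz":-0.22,"grip":100},{"tx":0,"ty":0,"tz":0,"rx":0,"ry":0,"rz":0,"grip":100}]}}

```text
clock: 3.65
tool_pos: [622.0, -301.1, 248.2]
tcp_rot: [-3.073, -0.651, 0.0]
ft_force: [-0.2, 0.2, 0.5]
opening: 85.4
grip_force: 0.0
```

```bash
python3 - <<'E'
from h import *
np.set_printoptions(precision=3,suppress=True)
s=manip.get_state(); print(s["clock"],s["tool_pos"],s["joint_positions"],s["ft_force"])
p=manip.grab_frame("wrist"); save(p,"w2.png"); print(p["rvec"],p["tvec"])
rel([627.5,-304,248],pose([0,0,-1],[np.cos(np.radians(-66)),np.sin(np.radians(-66)),0]))
# fisheye cloud of the cap (range_z along the optical axis)
v,u=np.mgrid[0:480,0:640]; x=(u-p["cx"])/p["fx"]; y=(v-p["cy"])/p["fy"]; th=np.hypot(x,y)+1e-9
z=p["range_z"]; t=np.tan(np.minimum(th,1.5))/th
X=np.stack([x*t*z,y*t*z,z],-1); R,_=cv2.Rodrigues(np.array(p["rvec"],float))
W=(X-np.array(p["tvec"]).ravel())@R
m=(z>0)&(W[...,2]>147)&(W[...,2]<165)&(np.hypot(W[...,0]-627,W[...,1]+304)<40)
T=W[m]; print(len(T),T.mean(0),cv2.minAreaRect(T[:,:2].astype(np.float32)))
E
```

```text
3.65 [ 621.963 -301.076  248.222] [-0.217  0.499  0.191  0.    -1.263  2.206] [-0.247  0.24   0.505]
[-2.418  1.574  0.234] [-527.735  389.023  509.876]
shift [0.019 0.025 0.001] turn [-0.     0.    -0.003] rows 0.10027967847513349 0.013390516726075432
1927 [ 629.097 -305.595  154.052] ((627.937255859375, -306.21697998046875), (30.306537628173828, 27.509763717651367), 25.92405128479004)
```

View pics/w2.png

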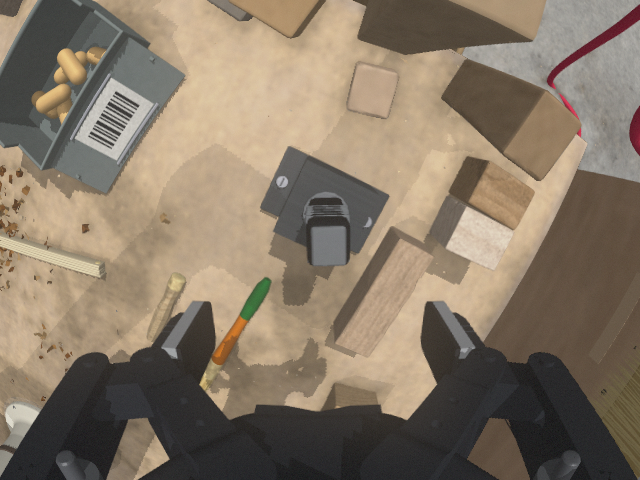

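The wrist view shows the reader's butt at (328,245), square to the jaws, with nothing near the fingers' way down. I'll centre over it, descend and close.

Call:
{"api": "apply_moves", "payload": {"targets": [{"tx":0.018,"ty":0.032,"tz":0.05,"rx":0,"ry":0,"rz":-0.02,"grip":100},{"tx":0,"ty":0,"tz":0.2,"rx":0,"ry":0,"rz":0,"grip":100},{"tx":0,"ty":0,"tz":0.2,"rx":0,"ry":0,"rz":0,"grip":100},{"tx":0,"ty":0,"tz":0.2,"rx":0,"ry":0,"rz":0,"grip":100},{"tx":0,"ty":0,"tz":0,"rx":0,"ry":0,"rz":0,"grip":100},{"tx":0,"ty":0,"tz":0,"rx":0,"ry":0,"rz":0,"grip":0},{"tx":0,"ty":0,"tz":0,"rx":0,"ry":0,"rz":0,"grip":0},{"tx":0,"ty":0,"tz":0,"rx":0,"ry":0,"rz":0,"grip":0}], "force": 50}}

```text
clock: 4.7
tool_pos: [628.6, -305.7, 120.1]
tcp_rot: [3.066, 0.678, 0.004]
ft_force: [-0.1, -0.3, 0.2]
opening: 32.1
grip_force: 0.0
```

Call:
{"api": "apply_moves", "payload": {"targets": [{"tx":0,"ty":0,"tz":0,"rx":0,"ry":0,"rz":0,"grip":0},{"tx":0,"ty":0,"tz":0,"rx":0,"ry":0,"rz":0,"grip":0},{"tx":0,"ty":0,"tz":0,"rx":0,"ry":0,"rz":0,"grip":0},{"tx":0,"ty":0,"tz":0,"rx":0,"ry":0,"rz":0,"grip":0}]}}

```text
clock: 5.2
tool_pos: [628.6, -305.5, 120.0]
tcp_rot: [3.066, 0.678, 0.003]
ft_force: [-1.4, 1.2, 6.2]
opening: 27.3
grip_force: 50.0
```

Call:
{"api": "apply_moves", "payload": {"targets": [{"tx":0,"ty":0,"tz":-0.08,"rx":0,"ry":0,"rz":0,"grip":0},{"tx":0,"ty":0,"tz":-0.1,"rx":0,"ry":0,"rz":0,"grip":0},{"tx":0,"ty":0,"tz":-0.12,"rx":0,"ry":0,"rz":0,"grip":0},{"tx":0,"ty":0,"tz":-0.12,"rx":0,"ry":0,"rz":0,"grip":0},{"tx":0,"ty":0,"tz":-0.14,"rx":0,"ry":0,"rz":0,"grip":0},{"tx":0,"ty":0,"tz":-0.14,"rx":0,"ry":0,"rz":0,"grip":0},{"tx":0,"ty":0,"tz":0,"rx":0,"ry":0,"rz":0,"grip":0}]}}

```text
clock: 6.08
tool_pos: [628.6, -305.8, 261.2]
tcp_rot: [3.065, 0.677, 0.007]
ft_force: [0.6, -0.1, -2.0]
opening: 27.2
grip_force: 50.1
```

```bash
cat > cloud.py <<'E'
from h import *
# reader axis in the tool frame, from scene/top depth in a tube round the expected reader
def axis(show=None):
    p0,r0=R0(); out=[]
    for n in ("top","scene"):
        p=manip.grab_frame(n)
        if show: save(p,show+n+".png")
        v,u=np.mgrid[0:480,0:640]; z=p["range_z"].astype(float)
        X=np.stack([(u-p["cx"])/p["fx"]*z,(v-p["cy"])/p["fy"]*z,z],-1)
        R,_=cv2.Rodrigues(np.array(p["rvec"],float)); W=(X-np.array(p["tvec"]).ravel())@R
        L=r0.inv().apply(W.reshape(-1,3)-p0).reshape(W.shape)
        m=(z>0)&(np.hypot(L[...,0],L[...,1])<35)&(L[...,2]>22)&(L[...,2]<150)
        q=L[m]; print(n,len(q),"z max",q[:,2].max() if len(q) else 0)
        for a,b in ((22,45),(45,60),(62,85),(85,112)):
            k=q[(q[:,2]>=a)&(q[:,2]<b)]
            if len(k): print("  z",a,b,len(k),k.mean(0),k.min(0),k.max(0))
E
python3 - <<'E'
from cloud import *
np.set_printoptions(precision=3,suppress=True)
s=manip.get_state(); print(s["clock"],s["tool_pos"],s["ft_force"],s["opening"],s["grip_force"])
axis("lift")
for nm,lab,az in (("narrow",[593,210.5,28],-97.5),("wide",[626,-69,28],-107.3)):
    a=np.radians(az); t=np.radians(35); n=np.array([np.sin(t)*np.cos(a),np.sin(t)*np.sin(a),np.cos(t)])
    p=np.array(lab)+n*(100+110); print(nm,p)
    zt=-n; r=R0()[1]; zc=r.as_matrix()[:,2]; ax=np.cross(zc,zt); ax*=np.arcsin(np.linalg.norm(ax))/np.linalg.norm(ax)
    rel(p,Ro.from_rotvec(ax)*r)
E
```

```text
6.075 [ 628.599 -305.802  261.153] [ 0.593 -0.132 -1.977] 27.198212184937045 50.14123857021332
top 107 z max 110.12322892174939
  z 22 45 36 [-13.127  -7.705  33.586] [-17.277 -15.68   22.189] [-1.537  9.174 44.175]
  z 45 60 43 [-10.824 -10.579  53.901] [-19.    -21.829  46.211] [-0.344  8.98  59.625]
  z 85 112 26 [-3.736 -9.896 96.872] [-10.547 -13.508  86.085] [  6.347   0.444 110.123]
scene 212 z max 112.7360590377701
  z 22 45 66 [  5.438 -11.448  34.512] [-14.383 -19.487  23.55 ] [19.229  5.214 44.932]
  z 45 60 55 [  4.515 -12.453  53.603] [-18.743 -24.729  45.133] [21.866 12.9   59.981]
  z 62 85 31 [  2.828 -10.562  75.415] [-16.3   -17.766  62.841] [14.083 -3.608 84.595]
  z 85 112 47 [ 3.707 -9.267 96.896] [ -9.96  -16.566  86.055] [ 13.008   3.439 108.276]
narrow [577.278  91.079 200.022]
shift [ 0.608 -1.901  0.289] turn [ 0.654  0.418 -0.   ] rows 6.452576164081185 3.2639619779276408
wide [ 590.181 -184.002  200.022]
shift [ 0.087 -0.626  0.287] turn [0.574 0.523 0.   ] rows 2.2213316411802286 3.2657882879337894
```

The reader is out and straight in the jaws, with its window 110 mm ahead of the TCP. Now over to the narrow bin's label.

Call:
{"api": "apply_moves", "payload": {"targets": [{"tx":0.087,"ty":-0.272,"tz":0,"rx":0,"ry":0,"rz":0,"grip":0},{"tx":0.087,"ty":-0.272,"tz":0,"rx":0,"ry":0,"rz":0,"grip":0},{"tx":0.087,"ty":-0.272,"tz":0,"rx":0,"ry":0,"rz":0,"grip":0},{"tx":0.087,"ty":-0.272,"tz":0,"rx":0,"ry":0,"rz":0,"grip":0},{"tx":0.087,"ty":-0.272,"tz":0,"rx":0,"ry":0,"rz":0,"grip":0},{"tx":0.087,"ty":-0.272,"tz":0,"rx":0,"ry":0,"rz":0,"grip":0},{"tx":0.087,"ty":-0.272,"tz":0,"rx":0,"ry":0,"rz":0,"grip":0},{"tx":0,"ty":0,"tz":0,"rx":0,"ry":0,"rz":0,"grip":0}]}}

```text
clock: 7.18
tool_pos: [576.4, 94.6, 256.2]
tcp_rot: [-3.065, -0.686, 0.006]
ft_force: [0.2, -0.4, -1.2]
opening: 27.3
grip_force: 50.5
```

Call:
{"api": "apply_moves", "payload": {"targets": [{"tx":0,"ty":0,"tz":0,"rx":0.131,"ry":0.084,"rz":0,"grip":0},{"tx":0,"ty":0,"tz":0,"rx":0.131,"ry":0.084,"rz":0,"grip":0},{"tx":0,"ty":0,"tz":0,"rx":0.131,"ry":0.084,"rz":0,"grip":0},{"tx":0,"ty":0,"tz":0,"rx":0.131,"ry":0.084,"rz":0,"grip":0},{"tx":0,"ty":0,"tz":0,"rx":0.131,"ry":0.084,"rz":0,"grip":0},{"tx":0,"ty":0,"tz":0,"rx":0,"ry":0,"rz":0,"grip":0}]}}

```text
clock: 7.92
tool_pos: [577.3, 88.5, 256.1]
tcp_rot: [-2.497, -0.544, -0.274]
ft_force: [-0.5, -0.1, -2.1]
opening: 27.5
grip_force: 50.5
```

```bash
cat > aim.py <<'E'
from h import *
np.set_printoptions(precision=3,suppress=True)
L=dict(narrow=([593,210.5,28],-97.5),wide=([626,-69,28],-107.3))
def aim(nm,d=100):
    lab,az=L[nm]; a=np.radians(az); t=np.radians(35); n=np.array([np.sin(t)*np.cos(a),np.sin(t)*np.sin(a),np.cos(t)])
    p=np.array(lab)+n*(d+110); p0,r=R0(); zc=r.as_matrix()[:,2]; ax=np.cross(zc,-n); ax*=np.arcsin(np.linalg.norm(ax))/(np.linalg.norm(ax)+1e-12)
    s=manip.get_state(); print(s["clock"],s["tool_pos"],"q",np.array(s["joint_positions"]),s["opening"],s["grip_force"])
    w=p0+zc*110; print("window",w,"off-label (perp)",(w-lab)-n*((w-lab)@n),"dist",(w-lab)@n,"angle",np.degrees(np.linalg.norm(ax)))
    rel(p,Ro.from_rotvec(ax)*r)
E
python3 -c "
from aim import *
aim('narrow')"
```

```text
7.925 [577.347  88.49  256.069] q [ 0.104  0.305  0.012 -0.641 -1.196  2.112] 27.46019432775312 50.51843225955963
window [585.724 150.882 165.864] off-label (perp) [ 3.758 24.192 17.138] dist 147.37896895041243 angle 0.1233406092320515
shift [-0.082  0.126  0.237] turn [ 0.003 -0.001  0.   ] rows 0.8977168269267441 0.011527159741313327
```

Call:
{"api": "apply_moves", "payload": {"targets": [{"tx":-0.041,"ty":0.063,"tz":0.119,"rx":0,"ry":0,"rz":0,"grip":0},{"tx":-0.041,"ty":0.063,"tz":0.118,"rx":0,"ry":0,"rz":0,"grip":0},{"tx":0,"ty":0,"tz":0,"rx":0,"ry":0,"rz":0,"grip":0}]}}

```text
clock: 8.3
tool_pos: [576.2, 93.9, 199.3]
tcp_rot: [-2.496, -0.55, -0.269]
ft_force: [0.5, -0.2, -1.4]
opening: 27.5
grip_force: 50.6
```

```bash
python3 -c "
from aim import *
aim('narrow')
for n in ('wrist','top'):
    p=manip.grab_frame(n); save(p,'n_'+n+'.png')
    if n=='top': cv2.imwrite('pics/n_crop.png',cv2.resize(p['frame'][120:240,150:310],None,fx=4,fy=4)[:,:,::-1])
    for d in manip.spot_point(p,'narrow_bin_label')[:2]+manip.spot_point(p,'reader')[:1]: print(n,d)
import cv2
a=cv2.imread('pics/n_wrist.png');b=cv2.imread('pics/n_crop.png')
cv2.imwrite('pics/n_both.png',np.hstack([cv2.resize(a,(400,300)),cv2.resize(b,(400,300))]))
"
```

```text
8.3 [576.236  93.91  199.265] q [ 0.109  0.36  -0.051 -0.671 -1.105  2.19 ] 27.525716923495814 50.55583834648132
window [584.049 156.269 108.986] off-label (perp) [-1.626  1.413  0.832] dist 97.849193647098 angle 0.25846411583398227
shift [ 0.001  0.011 -0.011] turn [0.001 0.006 0.   ] rows 0.04975765682544109 0.02415552484429727
wrist {'position': [210.0, 324.0], 'confidence': 0.57}
wrist {'position': [249.1, 314.3], 'confidence': 0.6}
top {'position': [182.6, 234.8], 'confidence': 0.79}
top {'position': [350.1, 198.6], 'confidence': 0.73}
top {'position': [188.5, 480.3], 'confidence': 0.48}
```

View pics/n_both.png

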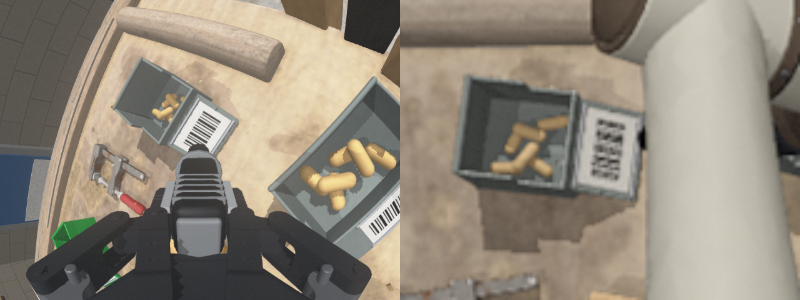

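The wrist picture shows the nose at (198,150), lined up with the middle of the narrow bin's card. The top view shows the card clear of the reader. I'll make a tiny correction and hold for about 2 s.

Call:
{"api": "apply_moves", "payload": {"targets": [{"tx":0,"ty":0.01,"tz":-0.01,"rx":0,"ry":0,"rz":0,"grip":0},{"tx":0,"ty":0,"tz":0,"rx":0,"ry":0,"rz":0,"grip":0},{"tx":0,"ty":0,"tz":0,"rx":0,"ry":0,"rz":0,"grip":0},{"tx":0,"ty":0,"tz":0,"rx":0,"ry":0,"rz":0,"grip":0},{"tx":0,"ty":0,"tz":0,"rx":0,"ry":0,"rz":0,"grip":0},{"tx":0,"ty":0,"tz":0,"rx":0,"ry":0,"rz":0,"grip":0},{"tx":0,"ty":0,"tz":0,"rx":0,"ry":0,"rz":0,"grip":0},{"tx":0,"ty":0,"tz":0,"rx":0,"ry":0,"rz":0,"grip":0}]}}

```text
clock: 9.6
tool_pos: [578.7, 91.2, 202.9]
tcp_rot: [-2.494, -0.551, -0.278]
ft_force: [0.2, -0.2, -1.4]
opening: 27.6
grip_force: 50.6
```

```bash
python3 -c "
from cloud import *; from aim import *
aim('narrow')
# label centre and reader check with the wrist depth
p=manip.grab_frame('wrist')
v,u=np.mgrid[0:480,0:640]; x=(u-p['cx'])/p['fx']; y=(v-p['cy'])/p['fy']; th=np.hypot(x,y)+1e-9
z=p['range_z']; t=np.tan(np.minimum(th,1.5))/th
X=np.stack([x*t*z,y*t*z,z],-1); R,_=cv2.Rodrigues(np.array(p['rvec'],float)); W=(X-np.array(p['tvec']).ravel())@R
f=p['frame'].astype(int); white=(f.min(2)>165)&(f.max(2)-f.min(2)<25)&(z>0)
for nm in L:
    m=white&(np.linalg.norm(W-np.array(L[nm][0]),axis=2)<60)
    T=W[m]; print(nm,len(T),cv2.minAreaRect(T[:,:2].astype(np.float32)) if len(T) else '')
p0,r=R0(); Q=r.inv().apply(W.reshape(-1,3)-p0); Q=Q[(z.ravel()>0)&(np.hypot(Q[:,0],Q[:,1])<24)&(Q[:,2]>20)&(Q[:,2]<115)]
for a,b in ((22,40),(55,62),(64,80),(80,95),(95,112)):
    k=Q[(Q[:,2]>a)&(Q[:,2]<b)]; print(a,b,len(k),(k.min(0),k.max(0)) if len(k) else '')
"
```

```text
9.6 [578.715  91.16  202.911] q [ 0.102  0.358 -0.044 -0.672 -1.109  2.194] 27.56954949582029 50.55641412734985
window [587.215 153.699 112.819] off-label (perp) [1.867 1.325 1.09 ] dist 102.21356955776935 angle 0.13839726200416375
shift [-0.011  0.004  0.011] turn [ 0.001 -0.003  0.   ] rows 0.05164412223249369 0.012934323551791003
narrow 3340 ((593.1002197265625, 206.19483947753906), (53.624088287353516, 78.6220932006836), 82.898681640625)
wide 2732 ((623.0626831054688, -75.20075988769531), (57.16218185424805, 78.09444427490234), 72.4285659790039)
22 40 790 (array([  9.063, -13.901,  22.038]), array([15.284, 14.139, 39.971]))
55 62 77 (array([  4.643, -18.939,  55.038]), array([18.338, 18.606, 57.95 ]))
64 80 0 
80 95 111 (array([ 5.62 , -9.101, 83.907]), array([10.352,  9.015, 94.925]))
95 112 166 (array([  2.992, -10.763,  95.315]), array([ 10.795,  10.607, 107.236]))
```

Call:
{"api": "apply_moves", "payload": {"targets": [{"tx":-0.014,"ty":0.01,"tz":0.005,"rx":0,"ry":0,"rz":0,"grip":0},{"tx":0,"ty":0,"tz":0,"rx":0,"ry":0,"rz":0,"grip":0},{"tx":0,"ty":0,"tz":0,"rx":0,"ry":0,"rz":0,"grip":0},{"tx":0,"ty":0,"tz":0,"rx":0,"ry":0,"rz":0,"grip":0},{"tx":0,"ty":0,"tz":0,"rx":0,"ry":0,"rz":0,"grip":0},{"tx":0,"ty":0,"tz":0,"rx":0,"ry":0,"rz":0,"grip":0},{"tx":0,"ty":0,"tz":0,"rx":0,"ry":0,"rz":0,"grip":0},{"tx":0,"ty":0,"tz":0,"rx":0,"ry":0,"rz":0,"grip":0}]}}

```text
clock: 10.65
tool_pos: [577.2, 89.3, 200.3]
tcp_rot: [-2.494, -0.551, -0.278]
ft_force: [1.2, -0.1, -1.9]
opening: 27.5
grip_force: 50.6
```

Call:
{"api": "apply_moves", "payload": {"targets": [{"tx":0,"ty":0,"tz":0,"rx":0,"ry":0,"rz":0,"grip":0},{"tx":0,"ty":0,"tz":0,"rx":0,"ry":0,"rz":0,"grip":0},{"tx":0,"ty":0,"tz":0,"rx":0,"ry":0,"rz":0,"grip":0},{"tx":0,"ty":0,"tz":0,"rx":0,"ry":0,"rz":0,"grip":0},{"tx":0,"ty":0,"tz":0,"rx":0,"ry":0,"rz":0,"grip":0},{"tx":0,"ty":0,"tz":0,"rx":0,"ry":0,"rz":0,"grip":0}]}}

```text
clock: 11.4
tool_pos: [577.1, 89.3, 200.3]
tcp_rot: [-2.494, -0.551, -0.278]
ft_force: [-1.0, -0.8, -1.5]
opening: 27.3
grip_force: 50.6
```

```bash
sed -i 's/\[593,210.5,28\]/[593,208.8,28]/; s/\[626,-69,28\]/[625,-71.5,28]/' aim.py; python3 -c "
from aim import *
aim('narrow'); aim('wide')
r=R0()[1]; print('up 80 world in tool', r.inv().apply([0,0,80])/200, 'y-280/x', r.inv().apply([13.3,-277,0])/200)"
```

```text
11.4 [577.148  89.311 200.271] q [ 0.099  0.359 -0.05  -0.674 -1.106  2.201] 27.297748789121115 50.55755138397217
window [585.648 151.852 110.179] off-label (perp) [0.153 0.062 0.057] dist 100.2527429687162 angle 0.13806572578140822
shift [0.    0.001 0.001] turn [ 0.001 -0.003  0.   ] rows 0.004622733349667439 0.012903338858075701
11.4 [577.148  89.311 200.271] q [ 0.099  0.359 -0.05  -0.674 -1.106  2.201] 27.297748789121115 50.55755138397217
window [585.648 151.852 110.179] off-label (perp) [-47.588 196.91  121.731] dist -48.28395176084065 angle 5.4804215415511495
shift [-0.394  1.07  -0.778] turn [-0.073  0.098  0.   ] rows 4.41720736923147 0.5121889291169299
up 80 world in tool [ 0.124 -0.193 -0.328] y-280/x [-0.39   1.076 -0.782]
```

The narrow label has been held for over 1.5 s. Next I go up, across and down to the wide label.

Call:
{"api": "apply_moves", "payload": {"targets": [{"tx":0.062,"ty":-0.097,"tz":-0.164,"rx":0,"ry":0,"rz":0,"grip":0},{"tx":0.062,"ty":-0.097,"tz":-0.164,"rx":0,"ry":0,"rz":0,"grip":0},{"tx":-0.066,"ty":0.178,"tz":-0.13,"rx":0,"ry":0,"rz":0,"grip":0},{"tx":-0.066,"ty":0.178,"tz":-0.13,"rx":0,"ry":0,"rz":0,"grip":0},{"tx":-0.066,"ty":0.178,"tz":-0.13,"rx":0,"ry":0,"rz":0,"grip":0},{"tx":-0.066,"ty":0.178,"tz":-0.13,"rx":0,"ry":0,"rz":0,"grip":0},{"tx":-0.066,"ty":0.178,"tz":-0.13,"rx":0,"ry":0,"rz":0,"grip":0},{"tx":-0.066,"ty":0.178,"tz":-0.13,"rx":0,"ry":0,"rz":0,"grip":0}]}}

```text
clock: 12.4
tool_pos: [588.7, -188.0, 280.4]
tcp_rot: [-2.494, -0.551, -0.279]
ft_force: [0.2, -0.1, -2.1]
opening: 27.2
grip_force: 50.6
```

Call:
{"api": "apply_moves", "payload": {"targets": [{"tx":0,"ty":0,"tz":0,"rx":-0.073,"ry":0.098,"rz":0,"grip":0},{"tx":0,"ty":0,"tz":0,"rx":0,"ry":0,"rz":0,"grip":0}]}}

```text
clock: 12.65
tool_pos: [587.8, -187.0, 280.8]
tcp_rot: [-2.527, -0.517, -0.393]
ft_force: [-0.5, 0.7, -1.7]
opening: 27.5
grip_force: 50.8
```

```bash
python3 -c "
from aim import *
aim('wide')"
```

```text
12.65 [ 587.824 -187.031  280.797] q [-0.357  0.413  0.231 -0.615 -1.453  2.427] 27.52044066669662 50.81935107707977
window [ 606.627 -126.789  190.7  ] off-label (perp) [10.059 35.994 26.157] dist 166.68780103132784 angle 0.02177252325279934
shift [-0.144  0.177  0.333] turn [ 0. -0. -0.] rows 1.292607745965709 0.0020348152572706502
```

Call:
{"api": "apply_moves", "payload": {"targets": [{"tx":-0.048,"ty":0.059,"tz":0.111,"rx":0,"ry":0,"rz":0,"grip":0},{"tx":-0.048,"ty":0.059,"tz":0.111,"rx":0,"ry":0,"rz":0,"grip":0},{"tx":-0.048,"ty":0.059,"tz":0.111,"rx":0,"ry":0,"rz":0,"grip":0},{"tx":0,"ty":0,"tz":0,"rx":0,"ry":0,"rz":0,"grip":0},{"tx":0,"ty":0,"tz":0,"rx":0,"ry":0,"rz":0,"grip":0}]}}

```text
clock: 13.28
tool_pos: [590.8, -185.9, 201.0]
tcp_rot: [-2.527, -0.521, -0.395]
ft_force: [-0.5, 1.0, -1.4]
opening: 27.8
grip_force: 50.7
```

```bash
python3 -c "
from aim import *
aim('wide')
p=manip.grab_frame('wrist')
v,u=np.mgrid[0:480,0:640]; x=(u-p['cx'])/p['fx']; y=(v-p['cy'])/p['fy']; th=np.hypot(x,y)+1e-9
z=p['range_z']; t=np.tan(np.minimum(th,1.5))/th
X=np.stack([x*t*z,y*t*z,z],-1); R,_=cv2.Rodrigues(np.array(p['rvec'],float)); W=(X-np.array(p['tvec']).ravel())@R
f=p['frame'].astype(int); white=(f.min(2)>165)&(f.max(2)-f.min(2)<25)&(z>0)
T=W[white&(np.linalg.norm(W-np.array(L['wide'][0]),axis=2)<60)]; c=T.mean(0); n=np.linalg.svd(T-c,full_matrices=False)[2][2]; n*=np.sign(n[2])
print(len(T),c,n,cv2.minAreaRect(T[:,:2].astype(np.float32)))
a=p['frame'][:,:,::-1]; b=manip.grab_frame('scene')['frame'][120:300,180:420,::-1]
cv2.imwrite('pics/w_both.png',np.hstack([cv2.resize(a,(400,300)),cv2.resize(b,(400,300))]))
"
```

```text
13.275 [ 590.802 -185.947  201.037] q [-0.356  0.481  0.139 -0.632 -1.322  2.524] 27.80621564251968 50.70332229137421
window [ 609.664 -125.779  110.903] off-label (perp) [1.764 0.621 0.782] dist 100.25065949916461 angle 0.065437089546834
shift [-0.01   0.001  0.001] turn [ 0.001 -0.001 -0.   ] rows 0.031868877960208875 0.006115615845498706
3285 [631.033 -71.815  30.772] [-0.17  -0.549  0.818] ((624.86474609375, -73.1693344116211), (52.771934509277344, 78.40170288085938), 73.15621185302734)
```

View pics/w_both.png

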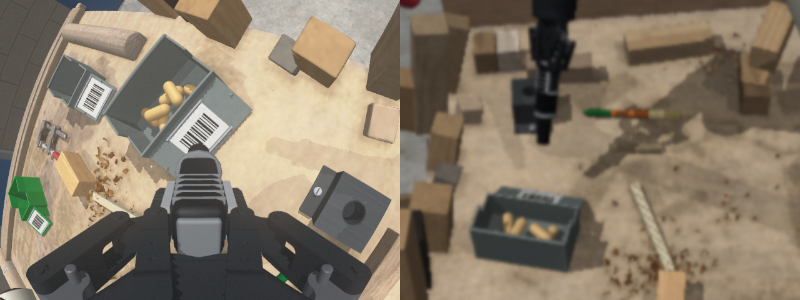

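The nose at (198,148) points at the middle of the wide bin's card, and the stand at (348,210) is empty. The reader is in the air, clear of both bins, with the fit agreeing to about 2 mm. I'll hold for 2 s and hand in.

Call:
{"api": "apply_moves", "payload": {"targets": [{"tx":-0.008,"ty":0,"tz":0,"rx":0,"ry":0,"rz":0,"grip":0},{"tx":0,"ty":0,"tz":0,"rx":0,"ry":0,"rz":0,"grip":0},{"tx":0,"ty":0,"tz":0,"rx":0,"ry":0,"rz":0,"grip":0},{"tx":0,"ty":0,"tz":0,"rx":0,"ry":0,"rz":0,"grip":0},{"tx":0,"ty":0,"tz":0,"rx":0,"ry":0,"rz":0,"grip":0},{"tx":0,"ty":0,"tz":0,"rx":0,"ry":0,"rz":0,"grip":0},{"tx":0,"ty":0,"tz":0,"rx":0,"ry":0,"rz":0,"grip":0},{"tx":0,"ty":0,"tz":0,"rx":0,"ry":0,"rz":0,"grip":0}]}}

```text
clock: 14.38
tool_pos: [588.6, -186.5, 199.1]
tcp_rot: [-2.526, -0.518, -0.393]
ft_force: [-0.3, -0.0, -2.3]
opening: 27.4
grip_force: 50.7
```

Call:
{"api": "apply_moves", "payload": {"targets": [{"tx":0,"ty":0,"tz":0,"rx":0,"ry":0,"rz":0,"grip":0},{"tx":0,"ty":0,"tz":0,"rx":0,"ry":0,"rz":0,"grip":0},{"tx":0,"ty":0,"tz":0,"rx":0,"ry":0,"rz":0,"grip":0},{"tx":0,"ty":0,"tz":0,"rx":0,"ry":0,"rz":0,"grip":0},{"tx":0,"ty":0,"tz":0,"rx":0,"ry":0,"rz":0,"grip":0},{"tx":0,"ty":0,"tz":0,"rx":0,"ry":0,"rz":0,"grip":0},{"tx":0,"ty":0,"tz":0,"rx":0,"ry":0,"rz":0,"grip":0},{"tx":0,"ty":0,"tz":0,"rx":0,"ry":0,"rz":0,"grip":0}]}}

```text
clock: 15.38
tool_pos: [588.6, -186.4, 199.2]
tcp_rot: [-2.526, -0.519, -0.394]
ft_force: [-1.2, -0.4, -3.5]
opening: 27.6
grip_force: 50.7
```

```bash
python3 -c "
from aim import *
aim('wide'); print(manip.finish_job())"
```

```text
15.375 [ 588.609 -186.444  199.155] q [-0.358  0.481  0.133 -0.633 -1.319  2.527] 27.609905666270944 50.70543587207794
window [ 607.413 -126.206  109.056] off-label (perp) [-0.64  -0.296 -0.331] dist 99.35500556185474 angle 0.02211353948742955
shift [ 0.004 -0.    -0.003] turn [ 0. -0.  0.] rows 0.016647766748752717 0.0020666859334043785
the job is handed in; nothing more can be done
None
```

I handed the job in at 15.4 s: the reader was held on the narrow bin's label for over 1.5 s, then aimed at the wide bin's label, where it is still held steady in the air about 10 cm away and square to the card.

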